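# Third hand at the assembly jig: hold a divider against the sprung back board

### The arm

A 6-joint arm with a two-finger parallel gripper is mounted at the origin on the work surface. World frame = base frame: x ahead of the robot, y to its left, z up, the work surface at z = 0. Lengths are in m, angles in rad, forces in N, time in s.
With the tool pointing down it reaches from about 0.275 to 0.775 m from the base axis. Payload 14.6 kg.
Tool frame: the origin (TCP) lies between the finger pads, 19 mm behind the fingertips; this is the grasp point; z points along the fingers, y is the line along which they close (so a half turn about z gives the same grasp; the last joint's range is limited). The gripper opens to 85 mm and grips with 20 to 120 N. Pads are 22 mm wide; open, the fingers measure 114 mm over their backs; the gripper's body (76 mm by 85 mm) begins 54 mm behind the grasp point. The pads swing forward as they close: fully open they stand 13 mm farther back than shut.
Start: joints at [-1.263, 0.263, -0.048, 1.259, 0, 1.415], TCP at [0.234, -0.47, 0.25] pointing down, gripper open.
Joint ranges: [-2.65, 2.65], [-0.89, 1.7], [-1.18, 1.37], [-2.13, 2.11], [-1.35, 1.29], [-3.14, 3.14]. Speed limits (rad/s): [1.89, 1.89, 2.57, 2.79, 3.14, 3.14].

### API

Orientations are given as a unit quaternion [x, y, z, w].
In Python, from station import arm, monitor, capture, hand_in gives the robot as it stands (arm), with the cameras as plain functions, the readings (monitor) and the job as plain functions.
- The arm moves only by the shell command python3 nudge.py FILE [OPENING] [FORCE], which reads ROWS from the file FILE. ROWS is a JSON list of rows, 1 to 20 of them, each an object with the fields pos (a list: dx, dy, dz in m), rot (a list: a rotation vector rx, ry, rz in rad); a field left out counts as zero; each row shifts and turns the commanded pose from where the row before left it, along the tool's axes as they then stand; what a row does not reach is not made up. A row lasts 1/10 s, in which the tool goes at most 0.05 m and 0.15 rad, less where a joint would pass 70% of its speed; a pose out of reach is approached as far as the arm can. OPENING is the finger opening in m, set as the command begins (- or left out keeps the last). The fingers move at their own pace and stop on an object; FORCE is the grip in N (left out, the last holds). Time passes only in rows, so rows that do not move let the fingers close. It prints the time, the measured TCP pose, the force, the opening and the grip force at its end. Input that does not fit is refused with a message, and nothing moves.
- monitor.get_obs(): the state, without advancing time (a new reading comes with each control period).
- capture(name): name is "scene" or "top"; returns a dict with "img" (420x560x3 uint8, blue, green, red), "camera_matrix" (3x3 intrinsics, pixels), "k1" (the pictures are not rectified: a ray, as slopes to the right and down, at radius r is drawn at 1 + k1 r^2 times it, then the intrinsics apply), "world_from_camera" (4x4, takes a point from camera to world coordinates). Camera axes: x right, y down, z forward; pixel columns grow to the right and rows downward; lengths in m; the calibration is good to about 2 mm. A picture is of the moment at which its call begins. There is no depth.
- hand_in(): hands the job in; it is judged then, once.
The state is a dict: "time_s": time; "joints": joint angles; "joint_vel": joint speeds; "tau": joint torques, N m; "position": TCP position; "eef_rot": TCP orientation; "ft_force": force on the tool from outside, world axes, zero at the start; "wrist_torque": the same for the moment, N m; "finger_gap": finger opening in m; "gripper_force": force on a finger pad.
Only numpy, scipy, OpenCV 4.12 (cv2) and the standard library are available. Lean on these libraries where they do the work, as an engineer would, in place of code of your own. Each camera call takes 0.05 s, during which the arm holds its last target. There are 200 camera calls.

### The job

Take the plywood divider with the sloping corner out of the parts rack, stand it on edge fully down in the groove of the assembly jig with its full-height end towards the sprung back board, then slide it against the board until the board is pushed in about half of its 12 mm spring travel (about 10 N), never as far as the end of the travel. Finish still holding the divider there and pressing steadily, upright and straight, so that a colleague can drive the screws through the board; do not let go. Leave the other two panels in the rack and everything else on the bench where it is.

Things in the scene. Friction and masses are not known exactly. Their poses are not given: they have to be found in the camera images.
- divider: Plywood divider 140 mm long (x), 12 thick (y), 110 high (z), about 0.12 kg; the only part with a sloping corner: 60 mm high at its front end (x = -70 mm), rising straight to 110 at x = -10 and 110 high from there to its back end (x = +70). Starts on edge, parallel to the rack's x, in any one of the rack's slots, full-height end away from the robot. Origin: centre of its underside, z up.
- divider_grip (a point): A good place for the TCP on the divider: 20 mm from its middle towards the full-height end, 88 mm above its underside (22 mm below its top edge), mid-thickness. Fingers close along the divider's y.
- divider_end (a point): On the divider's full-height end face (x = +70 mm), 40 mm above its underside.
- rack: Fixed dark wooden parts rack, 160 x 200 x 40 mm. Three slots 15 mm wide run right through along its x, centred at its y = -70, 0 and +70 mm, a panel in each; slot floors are 10 mm, wall tops 40 mm above the bench. Origin: centre of its underside.
- plain_panel: Spare plywood panel, plain rectangle 140 x 12 x 110 mm, no sloping corner, standing in another slot of the rack. Origin: centre of its underside. Leave alone.
- low_panel: Spare plywood panel, plain low rectangle 140 x 12 x 75 mm, standing in another slot. Origin: centre of its underside. Leave alone.
- jig: Fixed jig: grey base 12 mm thick, x -150 to +170 mm, y +-85; on it two pale rails (x -120 to +80) leave one groove along x, 15.6 mm wide, centred on y = 0; groove floor 12 mm, rail tops 40 mm above the bench, inner edges bevelled 6 mm wide over the top 12. The sprung back board stands across the groove's +x end, away from the robot. Origin: on the bench under the groove; x towards the board.
- board_face (a point): Centre of the back board's near face (towards the groove), 42 mm above the bench. With the springs relaxed it is at the jig's x = +85 mm. The board is 150 mm wide, 18 mm thick, its top 72 mm above the bench.
- back_board (a joint): How far the sprung back board has been pushed along the jig's +x, in m: 0 relaxed, 0.012 at the end of its travel. The springs push back with 4 N at 0, rising by 1 N per mm (10 N at 0.006).
- screwdriver: Screwdriver lying between rack and jig. Leave alone.
- glue: White bottle, 150 mm high, on the far side. Leave alone.
- tape_measure: Grey tape measure, 65 x 35 x 60 mm high, standing beyond the gap between rack and jig. Leave alone.
- hammer: Hammer lying to the right of the jig. Leave alone.
- try_square: Try square with wooden stock and steel blade, lying to the left of the rack. Leave alone.
- offcut: Pale wooden offcut, 70 x 45 x 30 mm, between rack and jig. Leave alone.

How it is judged:
By the outcome, as a careful person would: the job done as asked, in the order asked, and still so for the second after the job is handed in, while the arm keeps its last pose, push and grip.
It also fails if it takes over 45 s, if anything falls off the work surface, if the arm or the gripper's body presses on something with over 40 N, if the wrist force passes 120 N, or if a joint passes its speed limit or range.

## Working session

There is one attempt and no reset: what is moved stays moved. The work goes in short steps, Python scripts to look and compute and a shell command to move; the robot and the scene stay as the last step left them, time stands still between calls to the robot, and variables do not carry over. Pictures are saved under pics/ and viewed, at most 10 in all, crops included, and the job is handed in when it is done.

```bash
ls; mkdir -p pics; cat > h.py <<'E'
import numpy as np, cv2, pickle
from station import arm, monitor, capture, hand_in
from scipy.spatial.transform import Rotation as R
def cap(n,f):
    c=capture(n); cv2.imwrite('pics/'+f+'.png',c['img']); pickle.dump(c,open(f+'.pkl','wb')); return c
def load(f): return pickle.load(open(f+'.pkl','rb'))
def ray(c,u,v):
    d=np.array([c['k1'],0,0,0,0.])
    p=cv2.undistortPoints(np.array([[[u,v]]],float),c['camera_matrix'],np.array([c['k1'],0,0,0,0.]))[0,0]
    T=c['world_from_camera']; return T[:3,3],T[:3,:3]@np.array([p[0],p[1],1])
def onz(c,u,v,z):
    o,d=ray(c,u,v); return o+d*(z-o[2])/d[2]
def tri(c1,p1,c2,p2):
    o1,d1=ray(c1,*p1);o2,d2=ray(c2,*p2)
    s=np.linalg.lstsq(np.stack([d1,-d2],1),o2-o1,rcond=None)[0]
    a=o1+d1*s[0];b=o2+d2*s[1]; return (a+b)/2,np.linalg.norm(a-b)
def proj(c,P):
    T=np.linalg.inv(c['world_from_camera']);q=T[:3,:3]@P+T[:3,3]
    return cv2.projectPoints(q.reshape(1,1,3),np.zeros(3),np.zeros(3),c['camera_matrix'],np.array([c['k1'],0,0,0,0.]))[0][0,0]
E
python3 -c "
from h import *
for n in ['scene','top']:
    c=cap(n,n); print(c['world_from_camera'].round(3),c['k1'],c['camera_matrix'])
o=monitor.get_obs();print(o)"
```

```text
nudge.py
pics
station.py
[[ 0.16   0.839 -0.521  1.452]
 [ 0.987 -0.128  0.097 -0.127]
 [ 0.015 -0.529 -0.848  1.469]
 [ 0.     0.     0.     1.   ]] -0.11738533173465907 [[489.80926221   0.         276.06790018]
 [  0.         489.80926221 206.40155585]
 [  0.           0.           1.        ]]
[[ 0.022 -0.984  0.178  0.413]
 [-1.    -0.024 -0.008  0.012]
 [ 0.013 -0.178 -0.984  1.213]
 [ 0.     0.     0.     1.   ]] -0.029569245283844785 [[422.52802244   0.         280.00791542]
 [  0.         422.52802244 211.47283505]
 [  0.           0.           1.        ]]
{'time_s': 0.1, 'joints': array([-1.26331357e+00,  2.63466065e-01, -4.88306031e-02,  1.25939177e+00,
       -1.53276232e-05,  1.41547797e+00]), 'joint_vel': array([-0.00045605, -0.00160541,  0.0013347 , -0.00038597, -0.00033549,
        0.00050308]), 'tau': array([ 3.48907175e-03, -6.38574886e+01,  3.85064471e+01,  9.99669253e-03,
       -1.05971362e-04,  1.40655700e-07]), 'position': array([ 0.23430873, -0.46958035,  0.24959359]), 'eef_rot': array([ 9.73346047e-01,  2.29340955e-01, -4.15459817e-05, -4.44185109e-04]), 'ft_force': array([ 0.05946206,  0.21787383, -0.00457278]), 'wrist_torque': array([-0.02024776,  0.01849155, -0.03915046]), 'gripper_force': 0.0, 'finger_gap': 0.08558534711921958}
```

View pics/scene.png

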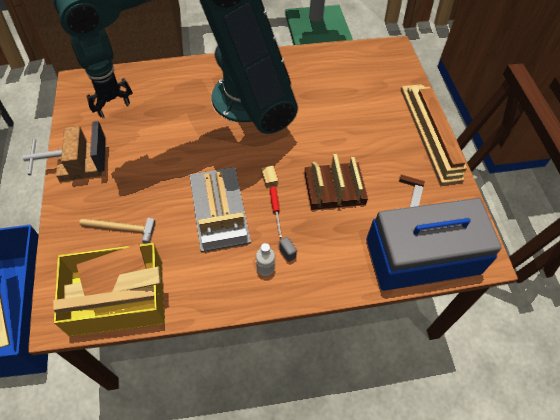

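View pics/top.png

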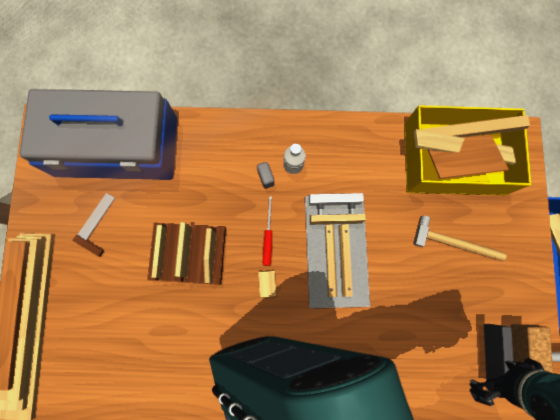

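The scene view shows the rack near (336,182) and the jig near (220,207). In the top view they are near (187,253) and (338,250). I'll enlarge both next.

```bash
python3 -c "
from h import *
def crop(f,u,v,w,h,k,o):
    a=load(f)['img'][v:v+h,u:u+w]; cv2.imwrite('pics/'+o+'.png',cv2.resize(a,None,fx=k,fy=k,interpolation=cv2.INTER_CUBIC))
crop('top',140,215,95,75,8,'tr'); crop('scene',300,145,75,70,8,'sr')
a=load('top')['img'][185:315,300:375];b=load('scene')['img'][160:255,180:255]
a=cv2.resize(a,None,fx=4.5,fy=4.5,interpolation=2);b=cv2.resize(b,None,fx=5,fy=5,interpolation=2)
im=np.zeros((600,800,3),np.uint8);im[:a.shape[0],:a.shape[1]]=a;im[:b.shape[0],400:400+b.shape[1]]=b;cv2.imwrite('pics/jig.png',im)
"
```

```text
(no output)
```

View pics/tr.png

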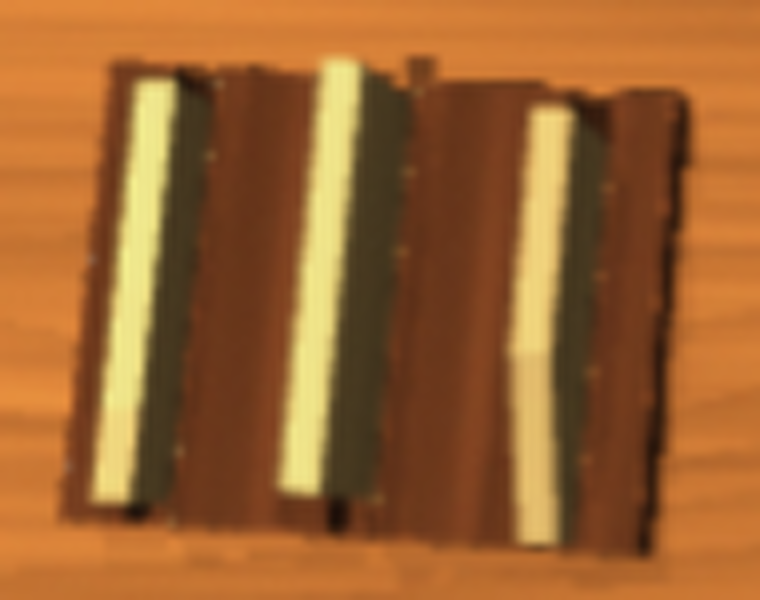

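View pics/sr.png

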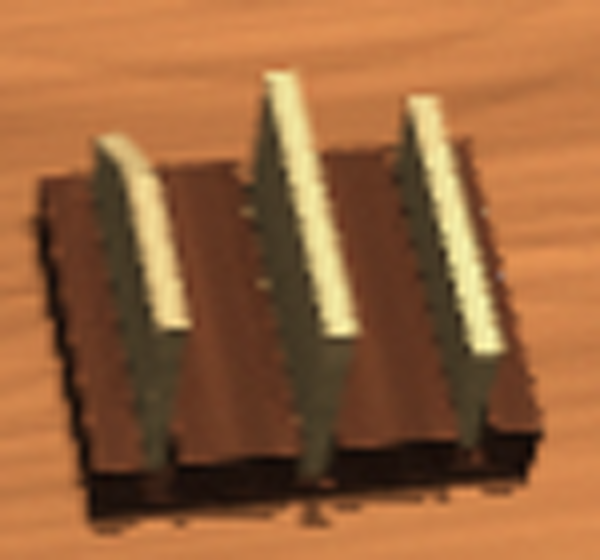

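View pics/jig.png

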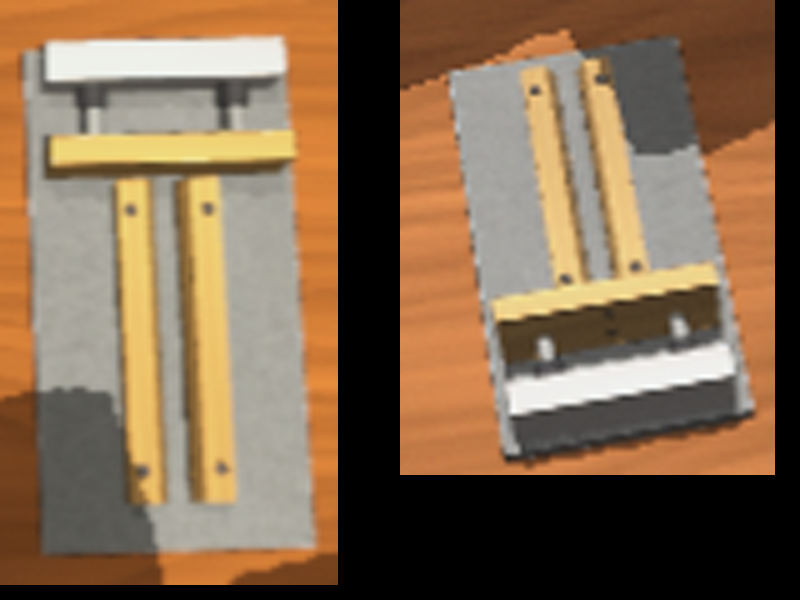

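The tall, kinked panel on the right in the top view is the divider. Its full-height end is at about crop px (551,104) and the kink at about (532,351). In the scene view it is the leftmost panel. On the jig, the four rail screws and the board's edges are all visible in both views.

```bash
python3 -c "
from h import *
t=load('top');s=load('scene')
T=lambda x,y:((x+.5)/8-.5+140,(y+.5)/8-.5+215)
S=lambda x,y:((x+.5)/8-.5+300,(y+.5)/8-.5+145)
JT=lambda x,y:((x+.5)/4.5-.5+300,(y+.5)/4.5-.5+185)
JS=lambda x,y:((x-400+.5)/5-.5+180,(y+.5)/5-.5+160)
def p(n,a,b):
    q,e=tri(t,a,s,b);print(n,(q*1000).round(1),'err',round(e*1000,1))
p('div endL',T(530,103),S(188,327));p('div endR',T(573,105),S(160,329))
p('kinkL',T(510,350),S(155,178));p('kinkR',T(555,352),S(127,182))
p('lowmid',T(537,545),S(110,140))
p('plain end',T(342,60),S(341,335)); p('low end',T(156,79),S(487,352))
p('plain near',T(300,493),S(281,73)); p('low near',T(111,500),S(424,98))
for n,a,b in [('s1',(130,209),(566,279)),('s2',(207,208),(636,266)),('s3',(140,471),(535,90)),('s4',(222,467),(603,78))]: pass
# top left = +y ; scene right = +y
p('Lfar',JT(130,209),JS(636,266));p('Rfar',JT(207,208),JS(566,279));p('Lnear',JT(140,471),JS(603,78));p('Rnear',JT(222,467),JS(535,90))
p('boardnearL',JT(50,164),JS(716,265));p('boardnearR',JT(295,155),JS(494,300))
print('rack corners z=.04');
for a in [(113,64),(686,92),(60,520),(650,553)]: print((onz(t,*T(*a),.04)*1000).round(1))
print('rack scene');
for a in [(92,472),(42,180),(540,432),(465,142)]: print((onz(s,*S(*a),.04)*1000).round(1))
"
```

```text
div endL [564.  196.1 116.5] err 0.1
div endR [563.7 183.  117.2] err 2.3
kinkL [483.6 199.1 113.3] err 0.5
kinkR [483.4 185.7 112.7] err 2.7
lowmid [421.9 195.8  60.4] err 1.1
plain end [576.8 259.  115.4] err 0.7
low end [573.7 328.8  82.7] err 0.7
plain near [436.1 264.8 114.1] err 2.2
low near [433.  335.7  78.8] err 2.6
Lfar [ 573.1 -134.8   36.9] err 1.1
Rfar [ 575.1 -183.3   35.2] err 1.3
Lnear [ 412.  -141.4   36.2] err 1.1
Rnear [ 415.5 -191.1   37. ] err 2.0
boardnearL [596.2 -81.9  62.8] err 1.9
boardnearR [ 604.5 -231.3   68.9] err 2.4
rack corners z=.04
[584.7 355.9  40. ]
[579.7 154.5  40. ]
[426.4 362.4  40. ]
[420.2 159.7  40. ]
rack scene
[581.9 157.3  40. ]
[424.7 165.9  40. ]
[591.1 355.8  40. ]
[431.9 362.6  40. ]
```

Measured positions, in mm:

| Item | x | y | Yaw |
|---|---|---|---|
| Divider grip point | 514 | 191.5 | about -2.3° |
| Jig origin | 514.5 | -161.7 | about +2.6° |

The measured heights agree with the text to within about 3 mm. I'll rotate first, then go above the divider.

```bash
echo '[{"rot": [0,0,-0.1466]},{"rot": [0,0,-0.1466]},{"rot": [0,0,-0.1466]},{"rot": [0,0,-0.1466]},{"rot": [0,0,-0.1466]},{"rot": [0,0,-0.1466]},{"rot": [0,0,-0.1466]},{"rot": [0,0,-0.1466]},{"rot": [0,0,-0.1466]},{"rot": [0,0,-0.1466]},{"rot": [0,0,-0.1466]},{"rot": [0,0,-0.1466]},{"rot": [0,0,-0.1466]},{"rot": [0,0,-0.1466]},{"rot": [0,0,-0.1466]},{"rot": [0,0,-0.1466]},{"rot": [0,0,-0.1466]},{"rot": [0,0,-0.1466]}]' > mv.in && python3 nudge.py mv.in 0.045
echo '[{"pos": [-0.014,0.037,0]},{"pos": [-0.014,0.037,0]},{"pos": [-0.014,0.037,0]},{"pos": [-0.014,0.037,0]},{"pos": [-0.014,0.037,0]},{"pos": [-0.014,0.037,0]},{"pos": [-0.014,0.037,0]},{"pos": [-0.014,0.037,0]},{"pos": [-0.014,0.037,0]},{"pos": [-0.014,0.037,0]},{"pos": [-0.014,0.037,0]},{"pos": [-0.014,0.037,0]},{"pos": [-0.014,0.037,0]},{"pos": [-0.014,0.037,0]},{"pos": [-0.014,0.037,0]},{"pos": [-0.014,0.037,0]},{"pos": [-0.014,0.037,0]},{"pos": [-0.014,0.037,0]},{},{}]' > mv.in && python3 nudge.py mv.in
cat > st.py <<'E'
from h import *
import sys
o=monitor.get_obs();Rm=R.from_quat(o['eef_rot']).as_matrix()
print(o['time_s'],(o['position']*1000).round(1),'x',Rm[:,0].round(4),'z',Rm[:,2].round(4),'F',o['ft_force'].round(1),'gap',round(o['finger_gap'],4),o['gripper_force'])
if len(sys.argv)>1:
    g=np.array([float(a) for a in sys.argv[1:4]])/1000;yaw=np.radians(float(sys.argv[4]))
    print('d tool',(Rm.T@(g-o['position'])*1000).round(2),'yaw err world',(yaw-np.arctan2(Rm[1,0],Rm[0,0])).round(4))
E
python3 st.py 514 191.5 98 177.7
```

```text
time_s: 1.9
position: [0.2343, -0.4696, 0.2497]
eef_rot: [0.017, 1.0, 0.0, -0.0]
ft_force: [0.4, -0.2, 0.1]
finger_gap: 0.0453
gripper_force: 0.0
time_s: 3.9
position: [0.5126, 0.1861, 0.2494]
eef_rot: [0.019, 1.0, -0.0, -0.001]
ft_force: [-0.5, 0.4, 0.4]
finger_gap: 0.0448
gripper_force: 0.0
3.9 [512.6 186.1 249.4] x [-0.9993  0.0385  0.0012] z [-1.2e-03 -4.0e-04 -1.0e+00] F [-0.5  0.4  0.4] gap 0.0448 0.0
d tool [ -1.36   5.5  151.37] yaw err world -0.0017
```

```bash
echo '[{"pos": [-0.0014,0.0055,0.03],"rot": [0,0,0.0017]},{"pos": [0,0,0.035]},{"pos": [0,0,0.035]},{"pos": [0,0,0.03]},{"pos": [0,0,0.021]},{}]' > mv.in && python3 nudge.py mv.in
python3 -c "
from h import *
t=cap('top','t1');s=cap('scene','s1')
a=cv2.resize(t['img'][205:300,140:235],None,fx=4.2,fy=4.2,interpolation=2);b=cv2.resize(s['img'][120:215,290:385],None,fx=4.2,fy=4.2,interpolation=2)
cv2.imwrite('pics/g1.png',np.hstack([a,b]))
"
```

```text
time_s: 4.5
position: [0.5126, 0.1896, 0.0969]
eef_rot: [0.021, 1.0, -0.001, -0.002]
ft_force: [0.5, 1.2, 0.0]
finger_gap: 0.0451
gripper_force: 0.0
```

View pics/g1.png

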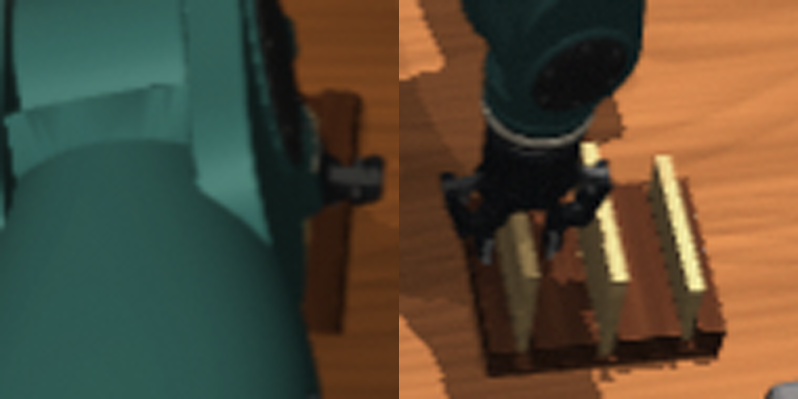

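The fingers straddle the divider: the tips are at about px (487,255) and (552,250), with the panel between them at about 520. I'll close the gripper, then lift.

```bash
echo '[{},{},{},{},{},{}]' > mv.in && python3 nudge.py mv.in 0 110; python3 st.py
echo '[{"pos": [0,0,-0.01]},{"pos": [0,0,-0.02]},{"pos": [0,0,-0.03]},{"pos": [0,0,-0.03]},{"pos": [0,0,-0.03]},{"pos": [0,0,-0.02]},{}]' > mv.in && python3 nudge.py mv.in;python3 st.py 524.5 -161 210 -177.4
```

```text
time_s: 5.2
position: [0.5151, 0.1912, 0.1003]
eef_rot: [0.021, 1.0, 0.0, 0.001]
ft_force: [-0.9, -1.1, 8.7]
finger_gap: 0.0107
gripper_force: 107.5
5.2 [515.1 191.2 100.3] x [-0.9991  0.0416 -0.0022] z [ 2.2e-03  3.0e-04 -1.0e+00] F [-0.9 -1.1  8.7] gap 0.0107 107.46010565625284
time_s: 5.9
position: [0.5154, 0.1913, 0.2423]
eef_rot: [0.021, 1.0, 0.001, 0.002]
ft_force: [0.4, -0.1, -1.0]
finger_gap: 0.0108
gripper_force: 107.0
5.9 [515.4 191.3 242.3] x [-0.9991  0.0415 -0.0047] z [ 0.0047  0.001  -1.    ] F [ 0.4 -0.1 -1. ] gap 0.0108 107.047945668088
d tool [ -23.6  -351.66   32.03] yaw err world -6.1963
```

```bash
echo '[{"rot": [0,0,-0.087]},{"pos": [0.0007,-0.02,0]},{"pos": [0.0007,-0.0347,0]},{"pos": [0.0007,-0.0347,0]},{"pos": [0.0007,-0.0347,0]},{"pos": [0.0007,-0.0347,0]},{"pos": [0.0007,-0.0347,0]},{"pos": [0.0007,-0.0347,0]},{"pos": [0.0007,-0.0347,0]},{"pos": [0.0007,-0.0347,0]},{"pos": [0.0007,-0.0347,0]},{"pos": [0,-0.02,0]},{},{}]' > mv.in && python3 nudge.py mv.in;python3 st.py 524.5 -161.2 210 -177.4
echo '[{"pos": [0,0,0.03]},{"pos": [0,0,0.03]},{"pos": [0,0,0.015]},{},{}]' > mv.in && python3 nudge.py mv.in;python3 st.py 524.5 -161.2 100 -177.4
python3 -c "
from h import *
t=cap('top','t2');s=cap('scene','s2')
b=cv2.resize(s['img'][120:255,160:280],None,fx=4.4,fy=4.4,interpolation=2);a=cv2.resize(t['img'][185:320,300:360],None,fx=4.4,fy=4.4,interpolation=2)
cv2.imwrite('pics/g2.png',np.hstack([b,a]))
"
```

```text
time_s: 7.3
position: [0.523, -0.1611, 0.2386]
eef_rot: [-0.022, 1.0, 0.0, -0.0]
ft_force: [-0.8, -0.2, -1.1]
finger_gap: 0.0109
gripper_force: 107.3
7.3 [ 523.  -161.1  238.6] x [-9.99e-01 -4.45e-02  8.00e-04] z [-8.e-04  6.e-04 -1.e+00] F [-0.8 -0.2 -1.1] gap 0.0109 107.25316264478124
d tool [-1.48 -0.23 28.56] yaw err world 0.0009
time_s: 7.8
position: [0.5235, -0.1604, 0.1646]
eef_rot: [-0.023, 1.0, 0.0, 0.0]
ft_force: [0.3, 1.0, -0.5]
finger_gap: 0.0113
gripper_force: 107.4
7.8 [ 523.5 -160.4  164.6] x [-9.989e-01 -4.630e-02 -1.000e-04] z [ 1.e-04  0.e+00 -1.e+00] F [ 0.3  1.  -0.5] gap 0.0113 107.38606211345541
d tool [-0.97 -0.81 64.55] yaw err world -0.0009
```

View pics/g2.png

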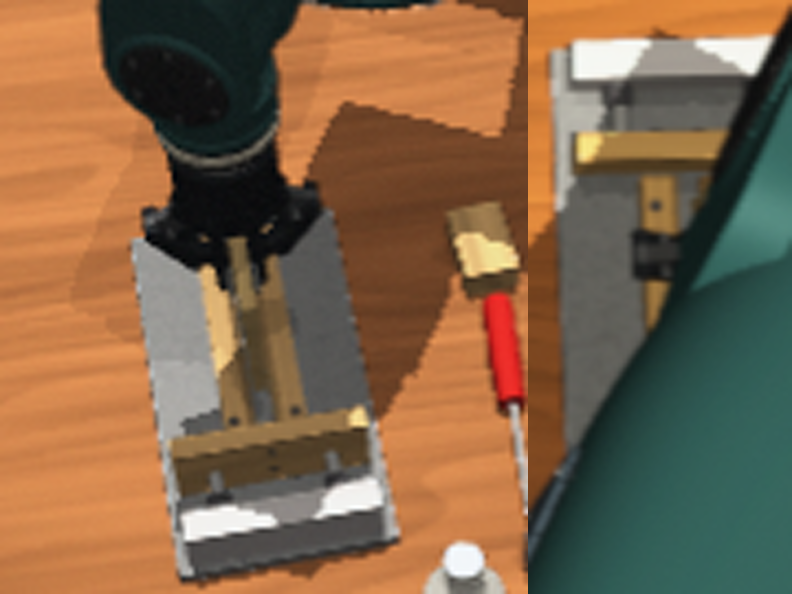

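The divider hangs over the groove. Its end face is at about px (248,350) in the crop and the groove runs to (262,405), so it is aligned to within the bevel. I'll descend in steps and watch the force.

```bash
echo '[{"pos": [-0.001,-0.001,0.017]},{"pos": [0,0,0.017]},{"pos": [0,0,0.008]},{"pos": [0,0,0.005]},{}]' > mv.in && python3 nudge.py mv.in;python3 st.py 524.5 -161.2 100 -177.4
echo '[{"pos": [0,0,0.003]},{"pos": [0,0,0.003]},{"pos": [0,0,0.002]},{}]' > mv.in && python3 nudge.py mv.in;python3 st.py 524.5 -161.2 100 -177.4
```

```text
time_s: 8.4
position: [0.5245, -0.1621, 0.1171]
eef_rot: [-0.023, 1.0, 0.0, -0.0]
ft_force: [-0.5, -0.5, -1.0]
finger_gap: 0.0105
gripper_force: 107.4
8.4 [ 524.5 -162.1  117.1] x [-0.999  -0.0453  0.    ] z [-0.  0. -1.] F [-0.5 -0.5 -1. ] gap 0.0105 107.3860370759678
d tool [-0.05  0.93 17.12] yaw err world 0.0
time_s: 8.8
position: [0.5243, -0.1621, 0.1088]
eef_rot: [-0.023, 1.0, 0.0, -0.0]
ft_force: [-0.6, 1.0, -1.0]
finger_gap: 0.0105
gripper_force: 107.4
8.8 [ 524.3 -162.1  108.8] x [-9.99e-01 -4.52e-02  3.00e-04] z [-3.e-04  1.e-04 -1.e+00] F [-0.6  1.  -1. ] gap 0.0105 107.3858649335557
d tool [-0.21  0.91  8.83] yaw err world 0.0001
```

```bash
echo '[{"pos": [0,0,0.002]},{"pos": [0,0,0.002]},{}]' > mv.in && python3 nudge.py mv.in;python3 st.py
echo '[{"pos": [0,0,0.0015]},{"pos": [0,0,0.0015]},{}]' > mv.in && python3 nudge.py mv.in;python3 st.py
echo '[{"pos": [0,0,0.001]},{}]' > mv.in && python3 nudge.py mv.in;python3 st.py
```

```text
time_s: 9.1
position: [0.5243, -0.1621, 0.1047]
eef_rot: [-0.023, 1.0, 0.0, -0.0]
ft_force: [0.8, -0.0, -1.3]
finger_gap: 0.0107
gripper_force: 107.4
9.1 [ 524.3 -162.1  104.7] x [-9.99e-01 -4.53e-02  3.00e-04] z [-3.e-04  1.e-04 -1.e+00] F [ 0.8 -0.  -1.3] gap 0.0107 107.38635165141659
time_s: 9.4
position: [0.5245, -0.1622, 0.1023]
eef_rot: [-0.023, 1.0, -0.0, 0.0]
ft_force: [-2.4, -0.1, 6.6]
finger_gap: 0.0106
gripper_force: 108.3
9.4 [ 524.5 -162.2  102.3] x [-9.99e-01 -4.53e-02 -3.00e-04] z [ 3.e-04 -4.e-04 -1.e+00] F [-2.4 -0.1  6.6] gap 0.0106 108.34191284996677
time_s: 9.6
position: [0.5245, -0.1623, 0.1023]
eef_rot: [-0.023, 1.0, -0.0, 0.001]
ft_force: [-7.8, 0.8, 21.3]
finger_gap: 0.0108
gripper_force: 110.6
9.6 [ 524.5 -162.3  102.3] x [-0.999  -0.0452 -0.001 ] z [ 1.e-03 -9.e-04 -1.e+00] F [-7.8  0.8 21.3] gap 0.0108 110.58344911253243
```

The floor contact is at TCP z = 102.3, exactly 2 mm above the rack grasp height (12 mm floor against 10 mm), so the divider is fully down. I'll ease the load and slide it.

```bash
echo '[{"pos": [0,0,-0.001]},{}]' > mv.in && python3 nudge.py mv.in;python3 st.py
echo '[{"pos": [-0.003,0,0]},{"pos": [-0.004,0,0]},{"pos": [-0.004,0,0]},{"pos": [-0.004,0,0]},{"pos": [-0.003,0,0]},{},{}]' > mv.in && python3 nudge.py mv.in;python3 st.py
echo '[{"pos": [-0.001,0,0]},{"pos": [-0.001,0,0]},{}]' > mv.in && python3 nudge.py mv.in;python3 st.py
```

```text
time_s: 9.8
position: [0.5245, -0.1622, 0.1023]
eef_rot: [-0.023, 1.0, -0.0, 0.0]
ft_force: [-1.9, 1.7, 7.6]
finger_gap: 0.0111
gripper_force: 108.6
9.8 [ 524.5 -162.2  102.3] x [-9.99e-01 -4.53e-02 -4.00e-04] z [ 4.e-04 -3.e-04 -1.e+00] F [-1.9  1.7  7.6] gap 0.0111 108.6268841026208
time_s: 10.5
position: [0.5422, -0.1614, 0.1024]
eef_rot: [-0.023, 1.0, -0.0, -0.0]
ft_force: [-4.8, 0.7, 10.1]
finger_gap: 0.0103
gripper_force: 109.2
10.5 [ 542.2 -161.4  102.4] x [-9.99e-01 -4.52e-02  3.00e-04] z [-2.e-04 -5.e-04 -1.e+00] F [-4.8  0.7 10.1] gap 0.0103 109.18904696194204
time_s: 10.8
position: [0.5437, -0.1613, 0.1024]
eef_rot: [-0.023, 1.0, -0.0, -0.001]
ft_force: [-9.4, 0.3, 15.1]
finger_gap: 0.0107
gripper_force: 109.9
10.8 [ 543.7 -161.3  102.4] x [-0.999  -0.0451  0.0012] z [-1.2e-03 -6.0e-04 -1.0e+00] F [-9.4  0.3 15.1] gap 0.0107 109.9412851339639
```

```bash
echo '[{"pos": [0,0,-0.001]},{}]' > mv.in && python3 nudge.py mv.in;python3 st.py
echo '[{"pos": [-0.001,0,0]},{"pos": [-0.001,0,0]},{}]' > mv.in && python3 nudge.py mv.in;python3 st.py
python3 -c "
from h import *
t=cap('top','t3');s=cap('scene','s3')
b=cv2.resize(s['img'][150:250,180:260],None,fx=6,fy=6,interpolation=2);a=cv2.resize(t['img'][185:285,300:350],None,fx=6,fy=6,interpolation=2)
cv2.imwrite('pics/g3.png',np.hstack([b,a]))
"
```

```text
time_s: 11.0
position: [0.5445, -0.1613, 0.1029]
eef_rot: [-0.023, 1.0, 0.0, 0.0]
ft_force: [0.5, 0.2, -1.8]
finger_gap: 0.0105
gripper_force: 107.6
11.0 [ 544.5 -161.3  102.9] x [-9.99e-01 -4.53e-02 -2.00e-04] z [ 2.e-04  0.e+00 -1.e+00] F [ 0.5  0.2 -1.8] gap 0.0105 107.63307421382592
time_s: 11.3
position: [0.5466, -0.1612, 0.1028]
eef_rot: [-0.023, 1.0, 0.0, -0.0]
ft_force: [0.7, -0.3, -1.5]
finger_gap: 0.0107
gripper_force: 107.6
11.3 [ 546.6 -161.2  102.8] x [-0.999  -0.0454  0.    ] z [-0.e+00  1.e-04 -1.e+00] F [ 0.7 -0.3 -1.5] gap 0.0107 107.63241662040855
```

View pics/g3.png

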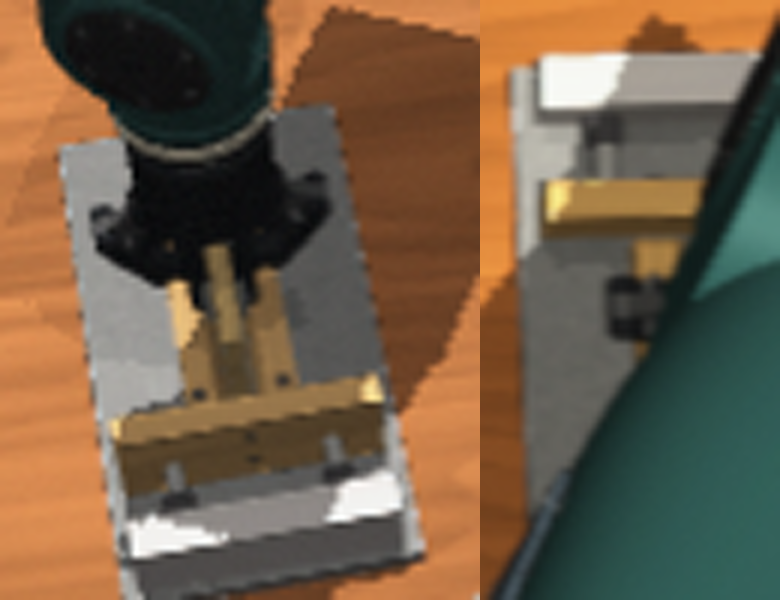

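The divider sits straight in the groove with its end still short of the board. The earlier force was floor friction, so I'll creep to contact with the floor unloaded.

```bash
for i in 1; do echo '[{"pos": [-0.001,0,0]},{"pos": [-0.001,0,0]},{}]' > mv.in && python3 nudge.py mv.in; done; python3 st.py
echo '[{"pos": [-0.001,0,0]},{}]' > mv.in && python3 nudge.py mv.in;python3 st.py
echo '[{"pos": [-0.001,0,0]},{}]' > mv.in && python3 nudge.py mv.in;python3 st.py
```

```text
time_s: 11.7
position: [0.5485, -0.1611, 0.103]
eef_rot: [-0.023, 1.0, -0.0, 0.0]
ft_force: [0.1, 1.5, -0.6]
finger_gap: 0.0108
gripper_force: 107.6
11.7 [ 548.5 -161.1  103. ] x [-0.999  -0.0453 -0.    ] z [ 0. -0. -1.] F [ 0.1  1.5 -0.6] gap 0.0108 107.63254520889518
time_s: 11.9
position: [0.5495, -0.161, 0.103]
eef_rot: [-0.023, 1.0, -0.0, 0.0]
ft_force: [-0.3, 0.3, -1.4]
finger_gap: 0.0108
gripper_force: 107.6
11.9 [ 549.5 -161.   103. ] x [-9.99e-01 -4.53e-02 -1.00e-04] z [ 1.e-04 -0.e+00 -1.e+00] F [-0.3  0.3 -1.4] gap 0.0108 107.63270610764039
time_s: 12.1
position: [0.5505, -0.161, 0.103]
eef_rot: [-0.023, 1.0, 0.0, 0.0]
ft_force: [0.5, -0.8, -0.5]
finger_gap: 0.011
gripper_force: 107.6
12.1 [ 550.5 -161.   103. ] x [-9.99e-01 -4.53e-02 -1.00e-04] z [ 1.e-04  0.e+00 -1.e+00] F [ 0.5 -0.8 -0.5] gap 0.011 107.6323590006325
```

```bash
echo '[{"pos": [-0.001,0,0]},{}]' > mv.in && python3 nudge.py mv.in;python3 st.py
echo '[{"pos": [-0.001,0,0]},{}]' > mv.in && python3 nudge.py mv.in;python3 st.py
echo '[{"pos": [-0.001,0,0]},{}]' > mv.in && python3 nudge.py mv.in;python3 st.py
```

```text
time_s: 12.3
position: [0.551, -0.1609, 0.1029]
eef_rot: [-0.023, 1.0, -0.0, -0.0]
ft_force: [-2.9, -0.5, 1.4]
finger_gap: 0.011
gripper_force: 107.7
12.3 [ 551.  -160.9  102.9] x [-9.99e-01 -4.52e-02  9.00e-04] z [-9.e-04 -1.e-04 -1.e+00] F [-2.9 -0.5  1.4] gap 0.011 107.69839885228521
time_s: 12.5
position: [0.5521, -0.1609, 0.1029]
eef_rot: [-0.023, 1.0, 0.0, -0.0]
ft_force: [-4.9, -0.3, 1.9]
finger_gap: 0.0108
gripper_force: 107.7
12.5 [ 552.1 -160.9  102.9] x [-9.99e-01 -4.52e-02  7.00e-04] z [-7.e-04  0.e+00 -1.e+00] F [-4.9 -0.3  1.9] gap 0.0108 107.7380914758919
time_s: 12.7
position: [0.5531, -0.1608, 0.1029]
eef_rot: [-0.023, 1.0, 0.0, -0.0]
ft_force: [-5.5, -0.6, 2.7]
finger_gap: 0.011
gripper_force: 107.8
12.7 [ 553.1 -160.8  102.9] x [-9.99e-01 -4.52e-02  8.00e-04] z [-8.e-04  0.e+00 -1.e+00] F [-5.5 -0.6  2.7] gap 0.011 107.7695022700027
```

Contact came at TCP x ≈ 551.2, and the force follows the spring. I'll push on to about 557, then seat it lightly.

```bash
echo '[{"pos": [-0.001,0,0]},{"pos": [-0.001,0,0]},{"pos": [-0.001,0,0]},{}]' > mv.in && python3 nudge.py mv.in;python3 st.py
echo '[{"pos": [-0.0005,0,0.0005]},{"pos": [-0.0005,0,0]},{},{}]' > mv.in && python3 nudge.py mv.in;python3 st.py
```

```text
time_s: 13.1
position: [0.5557, -0.1607, 0.1029]
eef_rot: [-0.023, 1.0, -0.0, -0.001]
ft_force: [-7.7, -0.9, 5.5]
finger_gap: 0.011
gripper_force: 108.0
13.1 [ 555.7 -160.7  102.9] x [-0.999  -0.0451  0.0015] z [-1.5e-03 -1.0e-04 -1.0e+00] F [-7.7 -0.9  5.5] gap 0.011 107.96162599680429
time_s: 13.5
position: [0.5562, -0.1606, 0.1025]
eef_rot: [-0.023, 1.0, -0.0, -0.001]
ft_force: [-11.7, -1.0, 7.6]
finger_gap: 0.0107
gripper_force: 109.1
13.5 [ 556.2 -160.6  102.5] x [-0.999  -0.045   0.0023] z [-2.3e-03 -2.0e-04 -1.0e+00] F [-11.7  -1.    7.6] gap 0.0107 109.10242784196726
```

```bash
echo '[{"pos": [-0.0005,0,0.0002],"rot": [0,-0.0023,0]},{},{}]' > mv.in && python3 nudge.py mv.in;python3 st.py
python3 -c "
from h import *
t=cap('top','t4');s=cap('scene','s4');t3=load('t3')
for u in range(312,330,3):
    r=[]
    for c in (t3,t):
        g=cv2.cvtColor(c['img'],6).astype(float)[204:226,u:u+3].mean(1); hs=c['img'][204:226,u:u+3].astype(float).mean(1); y=np.clip(hs[:,2]-hs[:,0]-20,0,None); r.append((y*np.arange(22)).sum()/y.sum())
    print(u,np.round(r,2),round((r[0]-r[1])*2.6,2))
print(np.linalg.norm(onz(t,320,215,.07)-onz(t,320,214,.07)))
b=cv2.resize(s['img'][150:250,180:260],None,fx=6,fy=6,interpolation=2);a=cv2.resize(t['img'][185:285,300:350],None,fx=6,fy=6,interpolation=2)
cv2.imwrite('pics/g4.png',np.hstack([b,a]))
"
```

```text
time_s: 13.8
position: [0.5564, -0.1606, 0.1024]
eef_rot: [-0.022, 1.0, -0.0, -0.0]
ft_force: [-14.9, -0.8, 11.5]
finger_gap: 0.0111
gripper_force: 109.4
13.8 [ 556.4 -160.6  102.4] x [-9.99e-01 -4.49e-02  5.00e-04] z [-4.e-04 -2.e-04 -1.e+00] F [-14.9  -0.8  11.5] gap 0.0111 109.4354862934415
312 [14.24 12.41] 4.77
315 [14.37 12.6 ] 4.61
318 [14.26 12.57] 4.39
321 [14.24 12.42] 4.72
324 [14.52 12.6 ] 4.98
327 [14.99 13.39] 4.16
0.002791935207428225
```

View pics/g4.png

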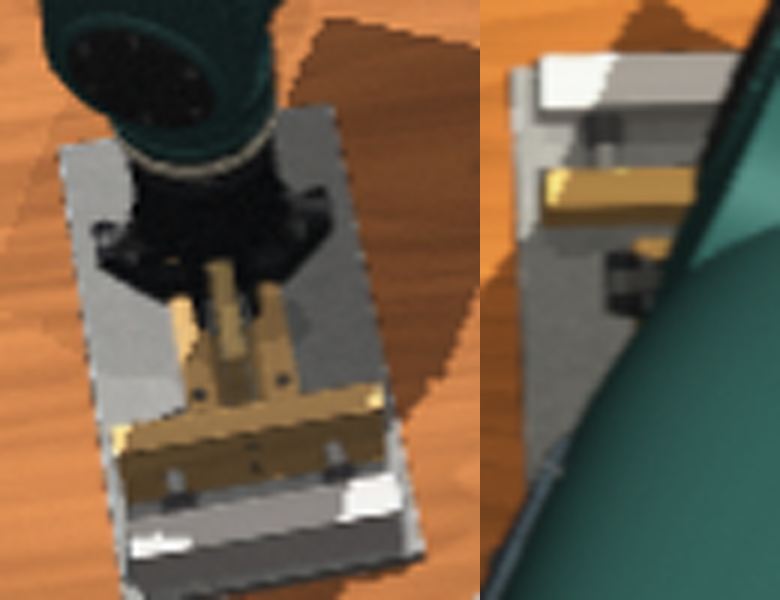

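The board has moved about 1.75 px, or 4.9 mm, and the divider is straight and down. Floor friction takes part of the push, so I'll ease the down force a little and push about 1 mm more.

```bash
echo '[{"pos": [-0.0005,0,-0.0004]},{},{}]' > mv.in && python3 nudge.py mv.in;python3 st.py
echo '[{"pos": [-0.0003,0,0]},{},{}]' > mv.in && python3 nudge.py mv.in;python3 st.py
```

```text
time_s: 14.2
position: [0.5568, -0.1606, 0.1025]
eef_rot: [-0.022, 1.0, -0.0, -0.0]
ft_force: [-13.9, -0.9, 7.5]
finger_gap: 0.0109
gripper_force: 108.2
14.2 [ 556.8 -160.6  102.5] x [-9.99e-01 -4.49e-02  8.00e-04] z [-8.e-04 -1.e-04 -1.e+00] F [-13.9  -0.9   7.5] gap 0.0109 108.18842549858346
time_s: 14.5
position: [0.5571, -0.1605, 0.1025]
eef_rot: [-0.022, 1.0, -0.0, -0.0]
ft_force: [-13.0, -0.8, 8.8]
finger_gap: 0.0108
gripper_force: 108.3
14.5 [ 557.1 -160.5  102.5] x [-9.99e-01 -4.49e-02  9.00e-04] z [-9.e-04 -1.e-04 -1.e+00] F [-13.   -0.8   8.8] gap 0.0108 108.3153793727513
```

```bash
echo '[{"pos": [-0.0002,0,0]},{},{},{},{}]' > mv.in && python3 nudge.py mv.in;python3 st.py; python3 -c "
from h import *
t=cap('top','t5');t3=load('t3')
for u in range(312,327,3):
    r=[]
    for c in (t3,t):
        hs=c['img'][204:226,u:u+3].astype(float).mean(1); y=np.clip(hs[:,2]-hs[:,0]-20,0,None); r.append((y*np.arange(22)).sum()/y.sum())
    print(u,round((r[0]-r[1])*2.79,2))
print(hand_in())"
```

```text
time_s: 15.0
position: [0.5572, -0.1605, 0.1026]
eef_rot: [-0.022, 1.0, -0.0, -0.0]
ft_force: [-13.3, -1.8, 9.1]
finger_gap: 0.0112
gripper_force: 108.3
15.0 [ 557.2 -160.5  102.6] x [-9.99e-01 -4.48e-02  9.00e-04] z [-9.e-04 -1.e-04 -1.e+00] F [-13.3  -1.8   9.1] gap 0.0112 108.33797857993318
312 5.92
315 6.03
318 5.8
321 5.77
324 5.89
the job is handed in; nothing more can be done
None
```

The job is handed in: the divider stands upright and straight in the jig groove, down to within about 0.3 mm by TCP height, and is still gripped, holding the back board in about 5.9 mm of its 12 mm (about 10 N of spring load, 13 N at the wrist with floor friction); the arm's clock read about 15 s.

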